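# Close the laundry canisters

### The job

Close the four open canisters on the laundry counter: put each of the four loose wooden lids on the canister whose mouth it fits, plug down in the mouth, so that it lies flat on the rim. Set the lids down rather than dropping them, keep the canisters standing about where they are, and leave the canister that is already closed alone.

Things in the scene. Friction and masses are not known exactly. Their poses are not given: they have to be found in the camera images.
- canister_widest: Open round grey canister, the widest of the four, a few clothes pegs in the bottom: 108 mm outside diameter, mouth 100 mm, wall 4 mm, 70 mm tall, loose, about 0.9 kg. Origin: centre of its underside, z up along its axis (rim at z = 70 mm). Takes lid_widest.
- lid_widest: Loose round wooden lid, the widest of the four, lying right way up. From below: cork plug 84 mm across, 8 mm deep; disc 118 mm across, z = 8 to 16 mm; upright dark knob 20 mm in diameter, z = 16 to 46 mm, to grip. Under 0.15 kg. Origin: centre of the plug's underside, z up. Seated, the disc lies on the rim, the plug has 8 mm play all round, the origin is 62 mm above its canister's.
- canister_wide: Open round grey canister, the second widest, a few tablets in the bottom: 88 mm outside diameter, mouth 80 mm, wall 4 mm, 75 mm tall, loose, about 0.75 kg. Origin: centre of its underside, z up along its axis (rim at z = 75 mm). Takes lid_wide.
- lid_wide: Loose round wooden lid, the second widest, lying right way up. From below: cork plug 64 mm across, 8 mm deep; disc 98 mm across, z = 8 to 16 mm; upright dark knob 20 mm in diameter, z = 16 to 46 mm, to grip. Under 0.15 kg. Origin: centre of the plug's underside, z up. Seated, the disc lies on the rim, the plug has 8 mm play all round, the origin is 67 mm above its canister's.
- canister_narrow: Open round grey canister, the second narrowest, a few buttons in the bottom: 68 mm outside diameter, mouth 60 mm, wall 4 mm, 70 mm tall, loose, about 0.55 kg. Origin: centre of its underside, z up along its axis (rim at z = 70 mm). Takes lid_narrow.
- lid_narrow: Loose round wooden lid, the second narrowest, lying right way up. From below: cork plug 44 mm across, 8 mm deep; disc 78 mm across, z = 8 to 16 mm; upright dark knob 20 mm in diameter, z = 16 to 46 mm, to grip. Under 0.15 kg. Origin: centre of the plug's underside, z up. Seated, the disc lies on the rim, the plug has 8 mm play all round, the origin is 62 mm above its canister's.
- canister_narrowest: Open round grey canister, the narrowest, a few press studs in the bottom: 48 mm outside diameter, mouth 40 mm, wall 4 mm, 60 mm tall, loose, about 0.35 kg. Origin: centre of its underside, z up along its axis (rim at z = 60 mm). Takes lid_narrowest.
- lid_narrowest: Loose round wooden lid, the narrowest, lying right way up. From below: cork plug 26 mm across, 8 mm deep; disc 58 mm across, z = 8 to 16 mm; upright dark knob 20 mm in diameter, z = 16 to 46 mm, to grip. Under 0.15 kg. Origin: centre of the plug's underside, z up. Seated, the disc lies on the rim, the plug has 7 mm play all round, the origin is 52 mm above its canister's.
- closed_canister: Grey canister that already has its wooden lid on (fixed to it): 72 mm in diameter, 110 mm tall to the top of its knob, disc 82 mm across with its top at 80 mm. Not part of the job, stays where it is. Origin: centre of its underside; z up.

How it is judged:
By the outcome, as a careful person would: the job done as asked, in the order asked, and still so for the second after the job is handed in, with the robot touching nothing.
It also fails if it takes over 112 s, if anything falls off the work surface, if the arm or the gripper's body presses on something with over 40 N, if the wrist force passes 120 N, or if a joint passes its speed limit or range.

### The arm

A 6-joint arm with a two-finger parallel gripper is mounted at the origin on the work surface. World frame = base frame: x ahead of the robot, y to its left, z up, the work surface at z = 0. Lengths are in m, angles in rad, forces in N, time in s.
With the tool pointing down it reaches from about 0.35 to 1 m from the base axis. Payload 7.1 kg.
Tool frame: the origin (TCP) lies midway between the tips of the shut fingers; the grasp point (between the pads) lies behind it (robot.hold_point_z is the z of the grasp point in the tool frame, in m); z points along the fingers, y is the line along which they close (so a half turn about z gives the same grasp; the last joint's range is limited). The gripper opens to 85 mm and grips with 20 to 120 N. Pads are 22 mm wide; open, the fingers measure 114 mm over their backs; the gripper's body (76 mm by 85 mm) begins 54 mm behind the grasp point. The pads swing forward as they close: fully open they stand 13 mm farther back than shut.
Start: joints at [1.264, 0.423, 1.63, -0, 1.089, -0.019], TCP at [0.177, 0.599, 0.231] pointing down, gripper open.
Joint ranges: [-3, 3], [-0.9, 2.11], [0.09, 2.58], [-1.31, 4.45], [0.11, 2.69], [-2.54, 2.54]. Speed limits (rad/s): [2.39, 2.39, 3.01, 3.14, 3.14, 3.14].

### API

Orientations are given as a unit quaternion [w, x, y, z].
In Python, from cell import robot gives the robot as it stands.
- The arm moves only by the tool jog_arm, called after "Call:" by a JSON object that holds its "api" and its "payload", one argument or row to a line. Schema: {"type":"object","properties":{"plan":{"type":"string"},"grip_force":{"type":"number"},"only":{"type":"string"},"quiet":{"type":"boolean"},"lines":{"type":"string"}},"required":["plan"],"additionalProperties":false}. plan is a string of 1 to 12 rows, parted by a bar, with the numbers parted by commas; each row has 7 numbers: the finger opening in m, then dx, dy, dz in m, then a rotation vector rx, ry, rz in rad; each row shifts and turns the commanded pose from where the row before left it, along the tool's axes as they then stand; what a row does not reach is not made up. A row lasts 1/8 s, in which the tool goes at most 0.0625 m and 0.188 rad, less where a joint would pass 70% of its speed; a pose out of reach is approached as far as the arm can. The fingers move at their own pace and stop on an object; grip_force is the grip in N (left out, the last holds). Time passes only in rows, so rows that do not move let the fingers close. The tool returns the time, the measured TCP pose, the force, the opening and the grip force at its end. only (a regular expression) keeps the lines of the reply that match it, lines (a string "A,B") keeps lines A to B, and quiet returns only ok. Input that does not fit is refused with a message, and nothing moves.
- robot.read_state(): the state, without advancing time (a new reading comes with each control period).
- robot.get_image(name): name is "side" or "top" or "wrist"; returns a dict with "image" (420x560x3 uint8, red, green, blue), "range_z" (420x560 float32, m along the optical axis (not along the pixel's ray), 0 where there is no reading), "K" (3x3 intrinsics, pixels), "extrinsics" (4x4, takes a point from world to camera coordinates); the wrist camera has in their place "tool_from_camera" (4x4, takes a point from camera to tool coordinates, whose origin is the TCP and whose axes are the flange's). Camera axes: x right, y down, z forward; pixel columns grow to the right and rows downward; lengths in m; the calibration is good to about 2 mm. A picture is of the moment at which its call begins: read the wrist's pose just before it.
- robot.sign_off(): hands the job in; it is judged then, once.
The state is a dict: "t": time; "q": joint angles; "dq": joint speeds; "joint_efforts": joint torques, N m; "eef_pos": TCP position; "tool_rot": TCP orientation; "wrist_force": force on the tool from outside, world axes, zero at the start; "torque": the same for the moment, N m; "width": finger opening in m; "grasp_force": force on a finger pad.
Only numpy, scipy, OpenCV 4.12 (cv2) and the standard library are available. Lean on these libraries where they do the work, as an engineer would, in place of code of your own. Each camera call takes 0.05 s, during which the arm holds its last target. There are 200 camera calls.

## Working session

There is one attempt and no reset: what is moved stays moved. The work goes in short steps, Python scripts to look and compute and a tool call to move; the robot and the scene stay as the last step left them, time stands still between calls to the robot, and variables do not carry over. Pictures are saved under pics/ and viewed, at most 14 in all, crops included, and the job is handed in when it is done.

```bash
mkdir -p pics
```

Create h.py:
```python
import numpy as np, cv2
from cell import robot
def snap(name):
    s=robot.read_state(); d=robot.get_image(name)
    if name=="wrist":
        w,x,y,z=s["tool_rot"]
        from scipy.spatial.transform import Rotation as R
        T=np.eye(4); T[:3,:3]=R.from_quat([x,y,z,w]).as_matrix(); T[:3,3]=s["eef_pos"]
        d["wfc"]=T@d["tool_from_camera"]
    else: d["wfc"]=np.linalg.inv(d["extrinsics"])
    return d
def cloud(d):
    Z=d["range_z"]; K=d["K"]; v,u=np.indices(Z.shape)
    P=np.stack([(u-K[0,2])/K[0,0]*Z,(v-K[1,2])/K[1,1]*Z,Z],-1)
    W=P@d["wfc"][:3,:3].T+d["wfc"][:3,3]; W[Z<=0]=np.nan
    return W
```

Run:
```python
from h import *
for n in ("top","side"):
    d=snap(n); cv2.imwrite(f"pics/{n}0.png",d["image"][:,:,::-1]); np.savez(f"{n}0.npz",**d)
s=robot.read_state(); print(s, robot.hold_point_z)
d=np.load("top0.npz");W=cloud(d);print(d["wfc"].round(3),d["K"])
```

```text
{'t': 0.1, 'q': array([ 1.26399604e+00,  4.23802811e-01,  1.63062635e+00,  2.33740674e-05,
        1.08859144e+00, -1.89901850e-02]), 'dq': array([-8.20410239e-05, -7.96910810e-04, -2.24192794e-03,  3.52830548e-04,
       -1.35713015e-04, -8.37255505e-04]), 'joint_efforts': array([ 3.78562681e-04, -5.58426368e+01, -2.82444531e+01,  4.66336644e-05,
        3.00898755e-03,  6.24167598e-07]), 'eef_pos': array([0.17721983, 0.59882393, 0.23059443]), 'tool_rot': array([-1.26002482e-04,  1.43414217e-01,  9.89662494e-01, -7.02841680e-04]), 'wrist_force': array([-0.54655645,  0.65168159, -0.551466  ]), 'torque': array([-0.02057651,  0.02739256,  0.00574144]), 'grasp_force': 0.0, 'width': 0.08571965795465857} -0.0187
[[-0.018 -0.998  0.061  0.458]
 [-0.999  0.02   0.033 -0.008]
 [-0.034 -0.061 -0.998  0.906]
 [ 0.     0.     0.     1.   ]] [[388.45096439   0.         286.10205206]
 [  0.         388.45096439 206.39478653]
 [  0.           0.           1.        ]]
```

View pics/top0.png

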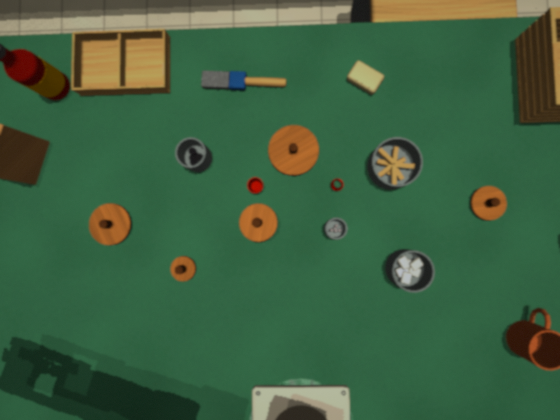

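View pics/side0.png

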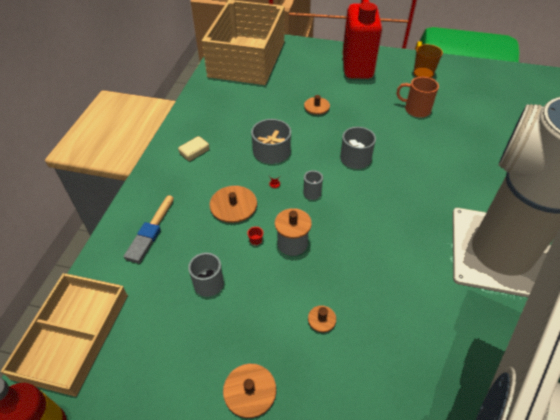

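Top view: lids are at px (293,150) widest, (109,224) wide, (489,203) narrow and (182,269) narrowest. The open canisters are at (396,163) widest, (412,271) wide, (191,153) narrow and (335,229) narrowest, and the closed one is at (257,222). The side view agrees, and small red trinkets lie between them.

Create meas.py:
```python
from h import *
from scipy.optimize import least_squares
px=dict(Lwidest=(293,150,.059),Lwide=(109,224,.049),Lnarrow=(489,203,.039),Lnarrowest=(182,269,.029),
 Cwidest=(396,163,.054),Cwide=(412,271,.044),Cnarrow=(191,153,.034),Cnarrowest=(335,229,.024),closed=(257,222,.041))
def circ(P,r):
    f=lambda c:np.hypot(P[:,0]-c[0],P[:,1]-c[1])-c[2]
    return least_squares(f,[*np.median(P,0)[:2],r],loss="soft_l1",f_scale=.002).x
def meas(W,c,r,n):
    P=W.reshape(-1,3); P=P[np.isfinite(P).all(1)]
    P=P[np.hypot(P[:,0]-c[0],P[:,1]-c[1])<r+.02]
    out={}
    if n[0]=="C":
        h=np.percentile(P[P[:,2]>.03,2],97); R=P[P[:,2]>h-.008]
        out=("rim",h,circ(R,r))
    else:
        k=P[P[:,2]>P[:,2].max()-.006]; b=.06 if n=="closed" else 0
        d=P[(P[:,2]>b+.010)&(P[:,2]<b+.024)]
        o=cv2.minEnclosingCircle((d[:,:2]*1000).astype(np.float32)) if len(d)>3 else 0
        out=("disc",np.median(d[:,2]),o,"knob",k.mean(0))
    return out
if __name__=="__main__":
    np.set_printoptions(precision=4,suppress=True)
    T=cloud(np.load("top0.npz"));S=cloud(np.load("side0.npz"))
    print("table",np.nanmedian(T[300:330,300:400,2]))
    for n,(u,v,r) in px.items():
        c=T[v,u,:2]
        c=np.nanmedian(T[v-4:v+5,u-4:u+5,:2].reshape(-1,2),0)
        print(n,c);
        for W in (T,S):
            try: print("   ",meas(W,c,r,n))
            except Exception as e: print("   ",e)
```

```bash
python3 meas.py
```

```text
table -0.0005315842943724447
Lwidest [0.6393 0.0025]
    ('disc', np.float64(0.01494930983042353), ((645.0764770507812, 2.1266582012176514), 58.69462966918945), 'knob', array([0.6449, 0.0018, 0.0446]))
    ('disc', np.float64(0.015572537933891017), ((644.1512451171875, 7.411956310272217), 60.97020721435547), 'knob', array([0.6439, 0.0077, 0.0455]))
Lwide [0.48   0.4267]
    ('disc', np.float64(0.014183834203855161), ((481.09381103515625, 434.5472106933594), 49.4570198059082), 'knob', array([0.4811, 0.4336, 0.0443]))
    ('disc', np.float64(0.015795496414199084), ((480.79193115234375, 439.7162780761719), 49.341922760009766), 'knob', array([0.4801, 0.4401, 0.0457]))
Lnarrow [ 0.5107 -0.4298]
    ('disc', np.float64(0.015941846885748734), ((512.7042846679688, -437.5457763671875), 39.56368637084961), 'knob', array([ 0.5131, -0.4369,  0.0461]))
    ('disc', np.float64(0.015174874412912376), ((510.4256286621094, -431.83697509765625), 41.598052978515625), 'knob', array([ 0.5123, -0.4322,  0.0443]))
Lnarrowest [0.3767 0.2563]
    ('disc', np.float64(0.014403748304480157), ((374.6723327636719
[... 600 characters left out ...]
0417]))
Cnarrow [0.6417 0.2377]
    ('rim', np.float64(0.07033159394398354), array([0.6333, 0.2275, 0.0317]))
    ('rim', np.float64(0.07087651136159966), array([0.6326, 0.2337, 0.0317]))
Cnarrowest [ 0.4594 -0.0887]
    ('rim', np.float64(0.061545746569235116), array([ 0.4609, -0.0884,  0.0218]))
    ('rim', np.float64(0.061134775037699415), array([ 0.4603, -0.0825,  0.0218]))
closed [0.4765 0.0786]
    ('disc', np.float64(0.07875539681640509), ((476.6837463378906, 79.77359008789062), 40.89793014526367), 'knob', array([0.4768, 0.0795, 0.1085]))
    ('disc', np.float64(0.07946308014961434), ((475.00433349609375, 83.77545928955078), 43.03578567504883), 'knob', array([0.4759, 0.0853, 0.1095]))
```

Call:
{"api": "jog_arm", "payload": {
  "plan": "0.085,-0.056,-0.0115,0,0,0,0 | 0.085,-0.056,-0.0115,0,0,0,0 | 0.085,-0.056,-0.0115,0,0,0,0 | 0.085,-0.056,-0.0115,0,0,0,0 | 0.085,-0.056,-0.0115,0,0,0,0 | 0.085,-0.056,-0.0115,0,0,0,0 | 0.085,0,0,0,0,0,0.1833 | 0.085,0,0,0,0,0,0.1833 | 0.085,0,0,0,0,0,0.1833 | 0.085,0,0,0,0,0,0.1833 | 0.085,0,0,0,0,0,0.1833 | 0.085,0,0,0,0,0,0.1833",
  "grip_force": 60
}}

```text
t: 1.6
eef_pos: [0.4797, 0.4375, 0.2308]
tool_rot: [-0.0, 0.642, 0.767, -0.0]
wrist_force: [-0.6, 0.3, 0.4]
width: 0.0853
grasp_force: 0.0
```

Call:
{"api": "jog_arm", "payload": {
  "plan": "0.085,0,0,0,0,0,0.1833 | 0.085,0,0,0,0,0,0 | 0.085,0,0,0,0,0,0"
}}

```text
t: 1.98
eef_pos: [0.4798, 0.4377, 0.2311]
tool_rot: [-0.0, 0.706, 0.708, -0.0]
wrist_force: [0.5, -1.0, -0.1]
width: 0.0854
grasp_force: 0.0
```

Run:
```python
from h import *
from meas import *
np.set_printoptions(precision=4,suppress=True)
print(robot.read_state()["tool_rot"],robot.read_state()["q"])
d=snap("wrist"); cv2.imwrite("pics/w0.png",d["image"][:,:,::-1]); W=cloud(d)
print(d["tool_from_camera"],d["K"][0])
print(meas(W,(.4806,.437),.049,"Lwide"))
```

```text
[-0.      0.7059  0.7083 -0.0002] [ 0.7211  0.4593  1.5723 -0.      1.1104  0.7176]
[[-0.0006 -0.95   -0.3123  0.081 ]
 [ 1.     -0.0005 -0.0006  0.0003]
 [ 0.0005 -0.3123  0.95   -0.1421]
 [ 0.      0.      0.      1.    ]] [348.4787   0.     278.8649]
('disc', np.float64(0.015474125752904327), ((481.3677673339844, 439.565673828125), 48.91134262084961), 'knob', array([0.48  , 0.4553, 0.3161]))
```

```bash
sed -i 's/P=P\[np.isfinite(P).all(1)\]/P=P[np.isfinite(P).all(1)]; P=P[P[:,2]<.12]/' meas.py
```

Create wl.py:
```python
import sys
from meas import *
np.set_printoptions(precision=4,suppress=True)
n,x,y,r=sys.argv[1],*map(float,sys.argv[2:5])
s=robot.read_state();print(s["t"],s["eef_pos"],s["tool_rot"],s["width"])
d=snap("wrist");print(meas(cloud(d),(x,y),r,n))
if len(sys.argv)>5: cv2.imwrite(sys.argv[5],d["image"][:,:,::-1])
```

```bash
python3 wl.py Lwide .481 .439 .049
```

```text
2.025 [0.4799 0.4377 0.2311] [-0.      0.7061  0.7081 -0.0002] 0.08541408166056218
('disc', np.float64(0.015431536646923177), ((481.4705810546875, 439.7286376953125), 48.92981719970703), 'knob', array([0.4814, 0.4402, 0.0452]))
```

View pics/w0.png

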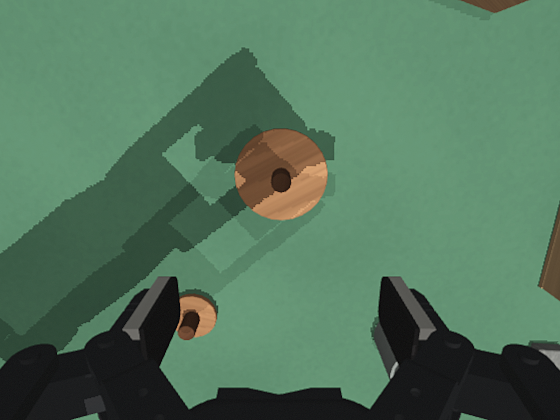

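The wrist view shows the wide lid centred between the fingers with its knob at px (281,181). The narrowest lid is at (197,316). Wrist and side measurements agree, so I'll go down.

Call:
{"api": "jog_arm", "payload": {
  "plan": "0.085,0.0024,0.0015,0.05,0,0,0 | 0.085,0,0,0.05,0,0,0 | 0.085,0,0,0.05,0,0,0 | 0.085,0,0,0.04,0,0,0 | 0.085,0,0,0.02,0,0,0 | 0.085,0,0,0,0,0,0 | 0.01,0,0,0,0,0,0 | 0.01,0,0,0,0,0,0 | 0.01,0,0,0,0,0,0 | 0.01,0,0,0,0,0,0 | 0.01,0,0,0,0,0,0 | 0.01,0,0,0,0,0,0",
  "grip_force": 50
}}

```text
t: 3.58
eef_pos: [0.4819, 0.4405, 0.0224]
tool_rot: [0.0, 0.707, 0.707, 0.001]
wrist_force: [-1.6, -0.1, 7.0]
width: 0.0187
grasp_force: 48.6
```

Call:
{"api": "jog_arm", "payload": {
  "plan": "0.01,0,0,-0.03,0,0,0 | 0.01,0,0,-0.06,0,0,0 | 0.01,0,0,-0.06,0,0,0 | 0.01,-0.0536,-0.0082,0,0,0,0 | 0.01,-0.0536,-0.0082,0,0,0,0 | 0.01,-0.0536,-0.0082,0,0,0,0 | 0.01,-0.0536,-0.0082,0,0,0,0 | 0.01,-0.0536,-0.0082,0,0,0,0 | 0.01,-0.0536,-0.0082,0,0,0,0 | 0.01,-0.0536,-0.0082,0,0,0,0 | 0.01,-0.0536,-0.0082,0,0,0,0 | 0.01,-0.0536,-0.0082,0,0,0,0"
}}

```text
t: 5.08
eef_pos: [0.4073, -0.0438, 0.1717]
tool_rot: [0.0, 0.707, 0.707, 0.0]
wrist_force: [0.5, -0.7, -0.6]
width: 0.0185
grasp_force: 48.9
```

Call:
{"api": "jog_arm", "payload": {
  "plan": "0.01,-0.0536,-0.0082,0,0,0,0 | 0.01,-0.0536,-0.0082,0,0,0,0 | 0.01,-0.0536,-0.0082,0,0,0,0 | 0.01,-0.0536,-0.0082,0,0,0,0 | 0.01,-0.0536,-0.0082,0,0,0,0 | 0.01,0,0,0,0,0,0 | 0.01,0,0,0,0,0,0"
}}

```text
t: 5.95
eef_pos: [0.3661, -0.3098, 0.1712]
tool_rot: [-0.0, 0.707, 0.707, 0.0]
wrist_force: [0.2, -0.0, -0.6]
width: 0.0185
grasp_force: 48.9
```

```bash
python3 wl.py Cwide .3675 -.240 .044 pics/w1.png
```

```text
5.95 [ 0.3661 -0.3098  0.1712] [-0.0005  0.7075  0.7067  0.0001] 0.018478246638435083
('rim', np.float64(0.07514603587708722), array([ 0.369 , -0.2415,  0.0412]))
```

View pics/w1.png

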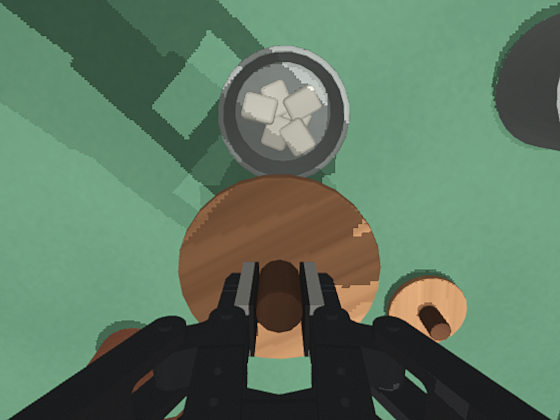

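The wide canister's mouth is clear at px (284,112), and the lid is held level at (280,268).

Call:
{"api": "jog_arm", "payload": {
  "plan": "0.01,0.035,0.003,0,0,0,0 | 0.01,0.0335,0,0,0,0,0 | 0.01,0,0,0.03,0,0,0 | 0.01,0,0,0.02,0,0,0 | 0.01,0,0,0.015,0,0,0 | 0.01,0,0,0.008,0,0,0 | 0.01,0,0,0.004,0,0,0 | 0.01,0,0,0.002,0,0,0 | 0.01,0,0,0.001,0,0,0 | 0.01,0,0,0,0,0,0 | 0.01,0,0,0,0,0,0"
}}

```text
t: 7.38
eef_pos: [0.3697, -0.2419, 0.0915]
tool_rot: [0.0, 0.707, 0.707, 0.0]
wrist_force: [0.2, -0.5, -0.8]
width: 0.0183
grasp_force: 49.0
```

Call:
{"api": "jog_arm", "payload": {
  "plan": "0.01,0,0,0.001,0,0,0 | 0.01,0,0,0.001,0,0,0 | 0.01,0,0,0,0,0,0"
}}

```text
t: 7.75
eef_pos: [0.3696, -0.2418, 0.0894]
tool_rot: [0.0, 0.707, 0.707, -0.0]
wrist_force: [-0.8, 0.2, 1.2]
width: 0.0184
grasp_force: 49.4
```

Call:
{"api": "jog_arm", "payload": {
  "plan": "0.01,0,0,0.001,0,0,0 | 0.01,0,0,0,0,0,0"
}}

```text
t: 8.0
eef_pos: [0.3697, -0.2418, 0.0893]
tool_rot: [0.0, 0.707, 0.707, -0.0]
wrist_force: [-4.4, 2.0, 17.3]
width: 0.0183
grasp_force: 50.9
```

Call:
{"api": "jog_arm", "payload": {
  "plan": "0.01,0,0,-0.001,0,0,0 | 0.03,0,0,0,0,0,0 | 0.05,0,0,0,0,0,0 | 0.06,0,0,0,0,0,0 | 0.06,0,0,0,0,0,0 | 0.06,0,0,-0.02,0,0,0 | 0.06,0,0,-0.04,0,0,0 | 0.085,0,0,-0.05,0,0,0 | 0.085,0,0,-0.02,0,0,0 | 0.085,0,0,0,0,0,0"
}}

```text
t: 9.25
eef_pos: [0.3704, -0.2423, 0.2207]
tool_rot: [0.002, 0.707, 0.707, 0.0]
wrist_force: [-0.8, 0.4, -0.3]
width: 0.0851
grasp_force: 0.0
```

Run:
```python
from meas import *
np.set_printoptions(precision=4,suppress=True)
s=robot.read_state();print(s["t"],s["eef_pos"])
d=snap("wrist");W=cloud(d);cv2.imwrite("pics/w2.png",d["image"][:,:,::-1])
P=W.reshape(-1,3);P=P[np.isfinite(P).all(1)&(P[:,2]<.13)];P=P[np.hypot(P[:,0]-.369,P[:,1]+.2415)<.06]
D=P[(P[:,2]>.075)&(P[:,2]<.095)];print(np.median(D[:,2]),np.percentile(D[:,2],[5,95]),cv2.minEnclosingCircle((D[:,:2]*1000).astype(np.float32)))
print("narrowlid",meas(W,(.5123,-.432),.039,"Lnarrow"))
```

```text
9.25 [ 0.3704 -0.2423  0.2207]
0.08247761161737605 [0.0813 0.0836] ((369.5378112792969, -242.4835968017578), 48.87626647949219)
narrowlid ('disc', np.float64(0.015342944543889736), ((499.33734130859375, -437.7107238769531), 35.43434524536133), 'knob', array([ 0.49  , -0.4409,  0.0153]))
```

View pics/w2.png

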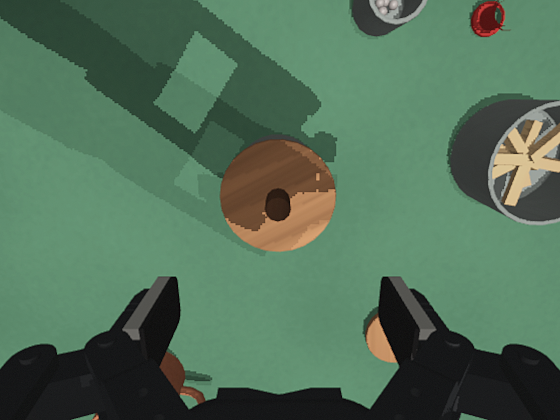

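Wide lid is seated flat: disc at px (278,195), top at 82.5 mm, within 1 mm of the mouth centre. Next is the narrow lid.

Call:
{"api": "jog_arm", "payload": {
  "plan": "0.085,-0.038,0.0284,0,0,0,0 | 0.085,-0.038,0.0284,0,0,0,0 | 0.085,-0.038,0.0284,0,0,0,0 | 0.085,-0.038,0.0284,0,0,0,0 | 0.085,-0.038,0.0284,0,0,0,0 | 0.085,0,0,0,0,0,0 | 0.085,0,0,0,0,0,0"
}}

```text
t: 10.18
eef_pos: [0.5104, -0.4306, 0.2169]
tool_rot: [-0.002, 0.707, 0.707, -0.0]
wrist_force: [-0.1, -0.2, -0.6]
width: 0.0851
grasp_force: 0.0
```

```bash
python3 wl.py Lnarrow .5123 -.434 .039
```

```text
10.175 [ 0.5104 -0.4306  0.2169] [-0.0021  0.7072  0.707  -0.0001] 0.08513892951436382
('disc', np.float64(0.015440203020716053), ((513.3198852539062, -433.3294677734375), 38.988826751708984), 'knob', array([ 0.5135, -0.4326,  0.0452]))
```

Call:
{"api": "jog_arm", "payload": {
  "plan": "0.085,-0.0024,0.003,0.05,0,0,0 | 0.085,0,0,0.05,0,0,0 | 0.085,0,0,0.05,0,0,0 | 0.085,0,0,0.03,0,0,0 | 0.085,0,0,0.013,0,0,0 | 0.085,0,0,0,0,0,0 | 0.01,0,0,0,0,0,0 | 0.01,0,0,0,0,0,0 | 0.01,0,0,0,0,0,0 | 0.01,0,0,0,0,0,0 | 0.01,0,0,0,0,0,0 | 0.01,0,0,0,0,0,0",
  "grip_force": 50
}}

```text
t: 11.72
eef_pos: [0.5148, -0.4344, 0.027]
tool_rot: [0.0, 0.707, 0.707, 0.0]
wrist_force: [-2.3, 0.4, 5.1]
width: 0.0179
grasp_force: 48.8
```

Call:
{"api": "jog_arm", "payload": {
  "plan": "0.01,0,0,-0.03,0,0,0 | 0.01,0,0,-0.06,0,0,0 | 0.01,0,0,-0.05,0,0,0 | 0.01,0.054,0.0107,0,0,0,0 | 0.01,0.054,0.0107,0,0,0,0 | 0.01,0.054,0.0107,0,0,0,0 | 0.01,0.054,0.0107,0,0,0,0 | 0.01,0.054,0.0107,0,0,0,0 | 0.01,0.054,0.0107,0,0,0,0 | 0.01,0.054,0.0107,0,0,0,0 | 0.01,0.054,0.0107,0,0,0,0 | 0.01,0.054,0.0107,0,0,0,0"
}}

```text
t: 13.22
eef_pos: [0.611, 0.0537, 0.1662]
tool_rot: [-0.0, 0.707, 0.707, -0.0]
wrist_force: [0.9, -0.1, -0.9]
width: 0.0183
grasp_force: 49.1
```

Call:
{"api": "jog_arm", "payload": {
  "plan": "0.01,0.054,0.0107,0,0,0,0 | 0.01,0.054,0.0107,0,0,0,0 | 0.01,0,0,0,0,0,0 | 0.01,0,0,0,0,0,0"
}}

```text
t: 13.72
eef_pos: [0.6318, 0.1596, 0.1658]
tool_rot: [-0.0, 0.707, 0.707, -0.001]
wrist_force: [-0.7, -0.0, -1.3]
width: 0.0183
grasp_force: 49.1
```

```bash
python3 wl.py Cnarrow .633 .234 .034
```

```text
13.725 [0.6318 0.1596 0.1658] [-0.0002  0.7069  0.7073 -0.0006] 0.018336311916390735
('rim', np.float64(0.0703735330871003), array([0.6346, 0.2329, 0.0314]))
```

Call:
{"api": "jog_arm", "payload": {
  "plan": "0.01,0.037,0.0032,0,0,0,0 | 0.01,0.0354,0,0,0,0,0 | 0.01,0,0,0.03,0,0,0 | 0.01,0,0,0.02,0,0,0 | 0.01,0,0,0.013,0,0,0 | 0.01,0,0,0.006,0,0,0 | 0.01,0,0,0.003,0,0,0 | 0.01,0,0,0.002,0,0,0 | 0.01,0,0,0.001,0,0,0 | 0.01,0,0,0,0,0,0 | 0.01,0,0,0,0,0,0"
}}

```text
t: 15.15
eef_pos: [0.6357, 0.2323, 0.0916]
tool_rot: [0.0, 0.707, 0.707, 0.0]
wrist_force: [-0.5, 0.1, -0.4]
width: 0.0181
grasp_force: 49.2
```

Call:
{"api": "jog_arm", "payload": {
  "plan": "0.01,0,0,0.001,0,0,0 | 0.01,0,0,0,0,0,0"
}}

```text
t: 15.4
eef_pos: [0.6355, 0.2323, 0.0902]
tool_rot: [-0.0, 0.707, 0.707, -0.0]
wrist_force: [0.2, 0.3, -0.9]
width: 0.018
grasp_force: 49.2
```

Call:
{"api": "jog_arm", "payload": {
  "plan": "0.01,0,0,0.001,0,0,0 | 0.01,0,0,0,0,0,0"
}}

```text
t: 15.65
eef_pos: [0.6356, 0.2322, 0.0893]
tool_rot: [-0.0, 0.707, 0.707, -0.0]
wrist_force: [0.3, -0.3, -1.5]
width: 0.0177
grasp_force: 49.2
```

Call:
{"api": "jog_arm", "payload": {
  "plan": "0.01,0,0,0.001,0,0,0 | 0.01,0,0,0,0,0,0"
}}

```text
t: 15.9
eef_pos: [0.6357, 0.2323, 0.089]
tool_rot: [0.0, 0.707, 0.707, 0.0]
wrist_force: [-1.5, -1.2, 4.5]
width: 0.0178
grasp_force: 49.8
```

Call:
{"api": "jog_arm", "payload": {
  "plan": "0.01,0,0,0,0,0,0 | 0.03,0,0,0,0,0,0 | 0.05,0,0,0,0,0,0 | 0.06,0,0,0,0,0,0 | 0.06,0,0,0,0,0,0 | 0.06,0,0,-0.02,0,0,0 | 0.06,0,0,-0.04,0,0,0 | 0.085,0,0,-0.05,0,0,0 | 0.085,0,0,-0.02,0,0,0 | 0.085,0,0,0,0,0,0"
}}

```text
t: 17.15
eef_pos: [0.6364, 0.2326, 0.2206]
tool_rot: [0.001, 0.707, 0.707, 0.002]
wrist_force: [-1.4, 0.5, -1.0]
width: 0.0846
grasp_force: 0.0
```

Create chk.py:
```python
import sys
from meas import *
np.set_printoptions(precision=4,suppress=True)
x,y,h,r=map(float,sys.argv[1:5])
s=robot.read_state();print(s["t"],s["eef_pos"])
d=snap("wrist");W=cloud(d);cv2.imwrite(sys.argv[5],d["image"][:,:,::-1])
P=W.reshape(-1,3);P=P[np.isfinite(P).all(1)&(P[:,2]<.13)];P=P[np.hypot(P[:,0]-x,P[:,1]-y)<r+.01]
D=P[abs(P[:,2]-h-.008)<.01];print(np.median(D[:,2]),np.percentile(D[:,2],[5,95]),cv2.minEnclosingCircle((D[:,:2]*1000).astype(np.float32)))
```

```bash
python3 chk.py .6346 .2329 .07 .039 pics/w3.png
```

```text
17.15 [0.6364 0.2326 0.2206]
0.07746027559035923 [0.0762 0.0787] ((635.4533081054688, 233.6346893310547), 38.981964111328125)
```

View pics/w3.png

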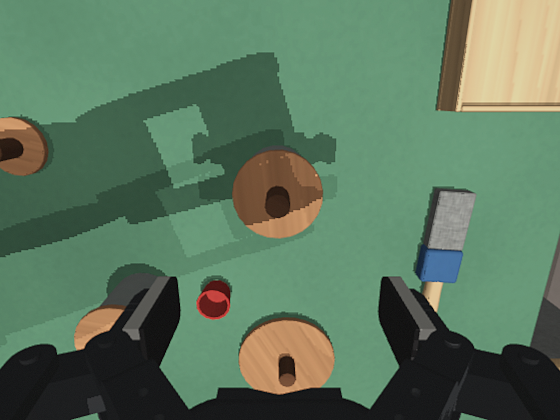

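Narrow lid is seated flat: px (278,195), top at 77.5 mm, centred within 1 mm. Next is the narrowest lid.

Call:
{"api": "jog_arm", "payload": {
  "plan": "0.085,0.0069,-0.0522,0,0,0,0 | 0.085,0.0069,-0.0522,0,0,0,0 | 0.085,0.0069,-0.0522,0,0,0,0 | 0.085,0.0069,-0.0522,0,0,0,0 | 0.085,0.0069,-0.0522,0,0,0,0 | 0.085,0,0,0,0,0,0 | 0.085,0,0,0,0,0,0"
}}

```text
t: 18.08
eef_pos: [0.3744, 0.2667, 0.2174]
tool_rot: [-0.0, 0.707, 0.707, -0.001]
wrist_force: [0.3, 0.7, -0.8]
width: 0.0848
grasp_force: 0.0
```

```bash
python3 wl.py Lnarrowest .375 .267 .029
```

```text
18.075 [0.3744 0.2667 0.2174] [-0.0001  0.7069  0.7073 -0.0007] 0.08483283646814675
('disc', np.float64(0.015427890977215752), ((375.48797607421875, 266.65643310546875), 28.907434463500977), 'knob', array([0.3755, 0.2673, 0.0452]))
```

Call:
{"api": "jog_arm", "payload": {
  "plan": "0.085,0.0003,0.001,0.05,0,0,0 | 0.085,0,0,0.05,0,0,0 | 0.085,0,0,0.05,0,0,0 | 0.085,0,0,0.03,0,0,0 | 0.085,0,0,0.013,0,0,0 | 0.085,0,0,0,0,0,0 | 0.01,0,0,0,0,0,0 | 0.01,0,0,0,0,0,0 | 0.01,0,0,0,0,0,0 | 0.01,0,0,0,0,0,0 | 0.01,0,0,0,0,0,0 | 0.01,0,0,0,0,0,0",
  "grip_force": 50
}}

```text
t: 19.62
eef_pos: [0.3759, 0.2673, 0.0261]
tool_rot: [0.0, 0.707, 0.707, 0.001]
wrist_force: [0.1, -0.9, 8.0]
width: 0.0182
grasp_force: 48.6
```

Call:
{"api": "jog_arm", "payload": {
  "plan": "0.01,0,0,-0.03,0,0,0 | 0.01,0,0,-0.06,0,0,0 | 0.01,0,0,-0.05,0,0,0 | 0.01,-0.0528,0.0106,0,0,0,0 | 0.01,-0.0528,0.0106,0,0,0,0 | 0.01,-0.0528,0.0106,0,0,0,0 | 0.01,-0.0528,0.0106,0,0,0,0 | 0.01,-0.0528,0.0106,0,0,0,0 | 0.01,-0.0528,0.0106,0,0,0,0 | 0.01,-0.0528,0.0106,0,0,0,0 | 0.01,-0.0528,0.0106,0,0,0,0"
}}

```text
t: 21.0
eef_pos: [0.4603, -0.1572, 0.1656]
tool_rot: [0.0, 0.707, 0.707, 0.0]
wrist_force: [1.1, 0.7, 0.0]
width: 0.0183
grasp_force: 49.0
```

Call:
{"api": "jog_arm", "payload": {
  "plan": "0.01,0,0,0,0,0,0 | 0.01,0,0,0,0,0,0"
}}

```text
t: 21.25
eef_pos: [0.4596, -0.1551, 0.1651]
tool_rot: [-0.0, 0.707, 0.707, -0.0]
wrist_force: [-0.9, -0.3, -0.2]
width: 0.018
grasp_force: 49.0
```

```bash
python3 wl.py Cnarrowest .461 -.083 .024
```

```text
21.25 [ 0.4596 -0.1551  0.1651] [-0.0005  0.7075  0.7067 -0.0001] 0.01797714032821314
('rim', np.float64(0.06056466240490566), array([ 0.4619, -0.0839,  0.0215]))
```

Call:
{"api": "jog_arm", "payload": {
  "plan": "0.01,0.037,0.0022,0,0,0,0 | 0.01,0.0345,0,0,0,0,0 | 0.01,0,0,0.035,0,0,0 | 0.01,0,0,0.02,0,0,0 | 0.01,0,0,0.015,0,0,0 | 0.01,0,0,0.008,0,0,0 | 0.01,0,0,0.004,0,0,0 | 0.01,0,0,0.002,0,0,0 | 0.01,0,0,0.001,0,0,0 | 0.01,0,0,0,0,0,0 | 0.01,0,0,0,0,0,0"
}}

```text
t: 22.68
eef_pos: [0.4626, -0.0839, 0.0805]
tool_rot: [0.0, 0.707, 0.707, 0.0]
wrist_force: [-0.6, -0.4, -1.7]
width: 0.0182
grasp_force: 49.0
```

Call:
{"api": "jog_arm", "payload": {
  "plan": "0.01,0,0,0.001,0,0,0 | 0.01,0,0,0,0,0,0"
}}

```text
t: 22.92
eef_pos: [0.4625, -0.0839, 0.0793]
tool_rot: [-0.0, 0.707, 0.707, -0.0]
wrist_force: [-0.2, -0.6, -0.3]
width: 0.0182
grasp_force: 49.0
```

Call:
{"api": "jog_arm", "payload": {
  "plan": "0.01,0,0,0.001,0,0,0 | 0.01,0,0,0,0,0,0"
}}

```text
t: 23.18
eef_pos: [0.4624, -0.0838, 0.0782]
tool_rot: [-0.0, 0.707, 0.707, -0.0]
wrist_force: [-0.4, 0.6, -0.9]
width: 0.018
grasp_force: 49.0
```

Call:
{"api": "jog_arm", "payload": {
  "plan": "0.01,0,0,0.0005,0,0,0 | 0.01,0,0,0,0,0,0"
}}

```text
t: 23.42
eef_pos: [0.4625, -0.0838, 0.0781]
tool_rot: [0.0, 0.707, 0.707, -0.0]
wrist_force: [-2.0, 0.2, 4.5]
width: 0.0182
grasp_force: 49.6
```

Call:
{"api": "jog_arm", "payload": {
  "plan": "0.01,0,0,0,0,0,0 | 0.03,0,0,0,0,0,0 | 0.05,0,0,0,0,0,0 | 0.06,0,0,0,0,0,0 | 0.06,0,0,0,0,0,0 | 0.06,0,0,-0.02,0,0,0 | 0.06,0,0,-0.04,0,0,0 | 0.085,0,0,-0.05,0,0,0 | 0.085,0,0,-0.03,0,0,0 | 0.085,0,0,0,0,0,0"
}}

```text
t: 24.68
eef_pos: [0.4641, -0.0842, 0.2201]
tool_rot: [0.002, 0.707, 0.707, 0.001]
wrist_force: [0.1, 0.6, -1.1]
width: 0.0853
grasp_force: 0.0
```

```bash
python3 chk.py .4619 -.0839 .06 .029 pics/w4.png
```

```text
24.675 [ 0.4641 -0.0842  0.2201]
0.06744967647904021 [0.0661 0.0687] ((462.3074951171875, -84.52255249023438), 28.996326446533203)
```

View pics/w4.png

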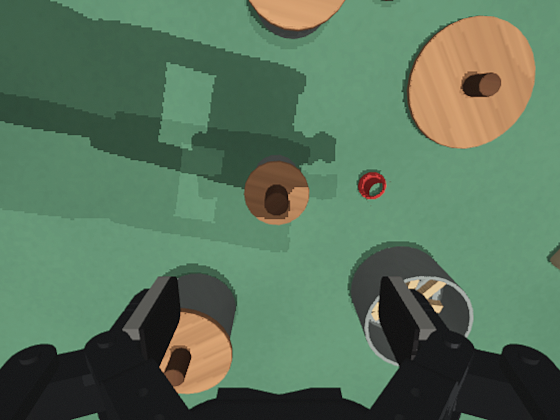

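Narrowest lid is seated flat: px (277,193), top at 67.4 mm, centred. Last is the widest lid, at (472,82).

Call:
{"api": "jog_arm", "payload": {
  "plan": "0.085,0.0228,0.045,0,0,0,0 | 0.085,0.0228,0.045,0,0,0,0 | 0.085,0.0228,0.045,0,0,0,0 | 0.085,0.0228,0.045,0,0,0,0 | 0.085,0,0,0,0,0,0 | 0.085,0,0,0,0,0,0"
}}

```text
t: 25.48
eef_pos: [0.6411, 0.0073, 0.2156]
tool_rot: [-0.001, 0.707, 0.707, -0.001]
wrist_force: [-0.3, 0.1, -0.1]
width: 0.085
grasp_force: 0.0
```

```bash
python3 wl.py Lwidest .645 .007 .059
```

```text
25.475 [0.6411 0.0073 0.2156] [-0.0014  0.707   0.7072 -0.0015] 0.08502376216491152
('disc', np.float64(0.015444055804690188), ((645.9425659179688, 6.700534820556641), 59.005348205566406), 'knob', array([0.6459, 0.0075, 0.0453]))
```

Call:
{"api": "jog_arm", "payload": {
  "plan": "0.085,-0.0003,0.0042,0.05,0,0,0 | 0.085,0,0,0.05,0,0,0 | 0.085,0,0,0.05,0,0,0 | 0.085,0,0,0.03,0,0,0 | 0.085,0,0,0.011,0,0,0 | 0.085,0,0,0,0,0,0 | 0.01,0,0,0,0,0,0 | 0.01,0,0,0,0,0,0 | 0.01,0,0,0,0,0,0 | 0.01,0,0,0,0,0,0 | 0.01,0,0,0,0,0,0 | 0.01,0,0,0,0,0,0",
  "grip_force": 50
}}

```text
t: 27.02
eef_pos: [0.6472, 0.0071, 0.0276]
tool_rot: [0.0, 0.707, 0.707, 0.0]
wrist_force: [-1.4, -0.6, 7.0]
width: 0.0182
grasp_force: 48.7
```

Call:
{"api": "jog_arm", "payload": {
  "plan": "0.01,0,0,-0.03,0,0,0 | 0.01,0,0,-0.06,0,0,0 | 0.01,0,0,-0.05,0,0,0 | 0.01,-0.0562,-0.0075,0,0,0,0 | 0.01,-0.0562,-0.0075,0,0,0,0 | 0.01,-0.0562,-0.0075,0,0,0,0 | 0.01,-0.0562,-0.0075,0,0,0,0 | 0.01,-0.0562,-0.0075,0,0,0,0 | 0.01,-0.0562,-0.0075,0,0,0,0 | 0.01,0,0,0,0,0,0 | 0.01,0,0,0,0,0,0"
}}

```text
t: 28.4
eef_pos: [0.6012, -0.3298, 0.1662]
tool_rot: [-0.001, 0.707, 0.707, -0.0]
wrist_force: [0.4, 0.2, -1.9]
width: 0.0179
grasp_force: 49.1
```

```bash
python3 wl.py Cwidest .602 -.2165 .054
```

```text
28.4 [ 0.6012 -0.3298  0.1662] [-0.0007  0.7074  0.7068 -0.    ] 0.017878870434072828
('rim', np.float64(0.0700835533582641), array([ 0.6033, -0.2182,  0.0511]))
```

Call:
{"api": "jog_arm", "payload": {
  "plan": "0.01,0.05,0.0025,0,0,0,0 | 0.01,0.04,0,0,0,0,0 | 0.01,0.0218,0,0,0,0,0 | 0.01,0,0,0.03,0,0,0 | 0.01,0,0,0.02,0,0,0 | 0.01,0,0,0.012,0,0,0 | 0.01,0,0,0.006,0,0,0 | 0.01,0,0,0.003,0,0,0 | 0.01,0,0,0.001,0,0,0 | 0.01,0,0,0.001,0,0,0 | 0.01,0,0,0,0,0,0 | 0.01,0,0,0,0,0,0"
}}

```text
t: 29.95
eef_pos: [0.6043, -0.2184, 0.0941]
tool_rot: [0.0, 0.707, 0.707, 0.0]
wrist_force: [-0.2, -0.5, -2.0]
width: 0.0178
grasp_force: 49.1
```

Call:
{"api": "jog_arm", "payload": {
  "plan": "0.01,0,0,0.001,0,0,0 | 0.01,0,0,0,0,0,0"
}}

```text
t: 30.2
eef_pos: [0.6042, -0.2183, 0.0928]
tool_rot: [-0.0, 0.707, 0.707, -0.0]
wrist_force: [-0.1, 0.9, -1.0]
width: 0.0182
grasp_force: 49.1
```

Call:
{"api": "jog_arm", "payload": {
  "plan": "0.01,0,0,0.001,0,0,0 | 0.01,0,0,0.001,0,0,0 | 0.01,0,0,0,0,0,0"
}}

```text
t: 30.58
eef_pos: [0.6041, -0.2183, 0.0907]
tool_rot: [-0.0, 0.707, 0.707, -0.0]
wrist_force: [1.1, 0.4, -1.4]
width: 0.0182
grasp_force: 49.1
```

Call:
{"api": "jog_arm", "payload": {
  "plan": "0.01,0,0,0.001,0,0,0 | 0.01,0,0,0,0,0,0"
}}

```text
t: 30.82
eef_pos: [0.6042, -0.2183, 0.0898]
tool_rot: [-0.0, 0.707, 0.707, -0.0]
wrist_force: [-0.2, -0.0, -1.3]
width: 0.0179
grasp_force: 49.1
```

Call:
{"api": "jog_arm", "payload": {
  "plan": "0.01,0,0,0.0006,0,0,0 | 0.01,0,0,0,0,0,0"
}}

```text
t: 31.08
eef_pos: [0.6042, -0.2184, 0.0897]
tool_rot: [0.0, 0.707, 0.707, 0.0]
wrist_force: [-1.4, 1.1, 4.7]
width: 0.0179
grasp_force: 49.7
```

Call:
{"api": "jog_arm", "payload": {
  "plan": "0.01,0,0,0,0,0,0 | 0.03,0,0,0,0,0,0 | 0.05,0,0,0,0,0,0 | 0.06,0,0,0,0,0,0 | 0.06,0,0,0,0,0,0 | 0.06,0,0,-0.02,0,0,0 | 0.06,0,0,-0.04,0,0,0 | 0.085,0,0,-0.05,0,0,0 | 0.085,0,0,-0.03,0,0,0 | 0.085,0,0,0,0,0,0 | 0.085,0,0,0,0,0,0"
}}

```text
t: 32.45
eef_pos: [0.6038, -0.2182, 0.2293]
tool_rot: [-0.0, 0.707, 0.707, -0.0]
wrist_force: [0.4, 0.6, 0.4]
width: 0.0851
grasp_force: 0.0
```

```bash
python3 chk.py .6033 -.2182 .07 .059 pics/w5.png
```

Run:
```python
from h import *
cv2.imwrite("pics/side1.png",snap("side")["image"][:,:,::-1])
```

```text
32.45 [ 0.6038 -0.2182  0.2293]
0.07749796985458657 [0.0763 0.0786] ((604.0371704101562, -218.6233367919922), 58.83052062988281)
```

View pics/side1.png

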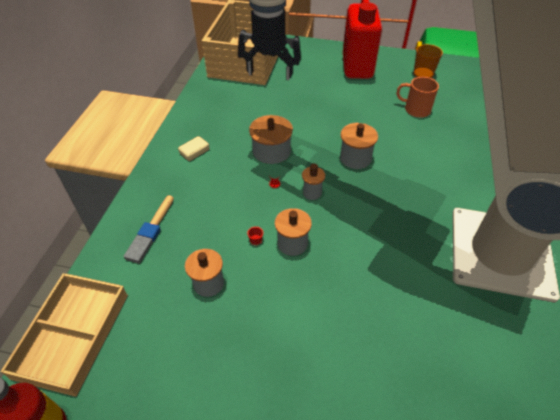

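All four lids sit flat on their canisters, at px (271,132), (358,138), (313,175) and (205,265). The closed canister at (293,225) is untouched, and the gripper is clear.

```bash
python3 -c "
from cell import robot
print(robot.sign_off())"
```

```text
the job is handed in; nothing more can be done
None
```

All four canisters are closed, each lid lying flat and centred to about 1 mm on its own canister, the already closed canister was left alone, and the job was handed in at about 32 s; sign-off gave no verdict.

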